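# Snap the spring-loaded reel spindle into its bench yoke

## Robot

A 7-joint arm with a two-finger parallel gripper is mounted at the origin on the work surface. World frame = base frame: x ahead of the robot, y to its left, z up, the work surface at z = 0. Lengths are in m, angles in rad, forces in N, time in s.
With the tool pointing down it reaches from about 0.425 to 0.8 m from the base axis. Payload 8.3 kg.
Tool frame: the origin (TCP) lies midway between the tips of the shut fingers; the grasp point (between the pads) lies 19 mm behind it; z points along the fingers, y is the direction in which the jaws open and shut (so a half turn about z gives the same grasp; the last joint's range is limited). The gripper opens to 85 mm and grips with 20 to 120 N. Pads are 22 mm wide; open, the fingers measure 114 mm over their backs; the gripper's body (76 mm by 85 mm) begins 54 mm behind the grasp point. The pads swing forward as they close: fully open they stand 13 mm farther back than shut.
Start: joints at [-1.174, 0.383, 0.016, 1.37, -0.006, 1.388, -0.046], TCP at [0.277, 0.56, 0.231] pointing down, gripper open.
Joint ranges: [-2.95, 2.95], [-0.25, 2.06], [-1.52, 1.56], [0.18, 2.33], [-1.44, 4.58], [0.02, 2.06], [-3.01, 3.01]. Speed limits (rad/s): [2.39, 2.39, 3.01, 3.01, 3.14, 3.14, 3.14].

## Interface

Orientations are given as a unit quaternion [w, x, y, z].
In Python, from plant import arm, cams gives the robot as it stands.
- The arm moves only by the tool arm_command, never from a script. Its argument "commands" is one flat list of numbers, 7 for each row, row after row: the shift along the tool's x, y, z in m, then the turn, a rotation vector about the tool's x, y, z in rad, then the closure, from -1 (fully open) to 1 (shut). In form: [dx, dy, dz, wx, wy, wz, grip, dx, dy, dz, wx, wy, wz, grip, ...]. A call has 1 to 5 rows; each row is the pose to reach, as a shift and turn from the pose measured when the call began, along the tool's axes at that moment; what a row does not reach only later rows make up. A row lasts 1/8 s, in which the tool goes at most 62.5 mm and 10.7 degrees, less where a joint would pass 70% of its speed; a pose out of reach is approached as far as the arm can. A call with a gripper value outside its range is refused whole. The fingers move at their own pace and stop on an object; the grip force is fixed at half the most. Time passes only in rows, so rows that repeat a pose let the fingers close. It gives the time, the measured TCP pose, the force and the opening at its end, in the units of the state.
- arm.observe(): the state, without advancing time (a new reading comes with each control period).
- cams.read_camera(name): name is "scene" or "top" or "wrist"; returns a dict with "pixels" (480x640x3 uint8, blue, green, red), "camera_matrix" (3x3 intrinsics, pixels), "T" (4x4, takes a point from camera to world coordinates). Camera axes: x right, y down, z forward; pixel columns grow to the right and rows downward; lengths in m; the calibration is good to about 2 mm. A picture is of the moment at which its call begins. There is no depth.
- arm.close_job(): hands the job in, once; it reports no verdict.
The state is a dict: "time_s": time; "q": joint angles; "joint_velocities": joint speeds; "effort": joint torques, N m; "ee_pos": TCP position; "tool_rot": TCP orientation; "force": force on the tool from outside, world axes, zero at the start; "wrist_torque": the same for the moment, N m; "grip_width": opening from 0.0 (shut) to 1.0 (fully open).
Only numpy, scipy, OpenCV 4.12 (cv2) and the standard library are available. Lean on these libraries where they do the work, as an engineer would, in place of code of your own. Each camera call takes 0.05 s, during which the arm holds its last target. There are 200 camera calls.

## Task

Take the reel spindle from its wooden rest and fit it in the steel yoke: sprung plunger in the open slot of the tall cheek, plain pin in the round cup of the low cheek, by pressing the plunger in against the tall cheek, lowering the spindle between the cheeks and easing it back until the spring has the pin fully home, only then letting go. Press gently: the spring is soft and must not be driven hard against its stop, nor the yoke knocked or forced. Leave the spindle sitting level and free in the yoke, and the jar, tin and spanner where they are.

Things in the scene. Friction and masses are not known exactly. Their poses are not given: they have to be found in the camera images.
- spindle: Aluminium reel spindle: a square bar 28 x 28 x 100 mm, 0.27 kg, with a round steel pin of 10 mm diameter at each end. Origin: middle of the bar, on its axis; y runs along the bar, x and z across its flats. At +y a fixed plain pin, at -y a sprung plunger. It starts level and flat on the rest, axis 48 mm above the bench. Grip the bar about its middle, from above, across its axis.
- pin_end (a point): Tip of the spindle's plain pin, on the axis, 66 mm from the spindle's origin at +y. The pin is fixed, 10 mm in diameter and 16 mm long; its last 4 mm taper to 5 mm.
- plunger_base (a point): Point on the spindle's axis at the plunger end of the bar, 50 mm from its origin at -y, where the plunger comes out. The plunger (10 mm diameter, slippery) stands out 30 mm when free, so its tip is 80 mm from the origin. It goes in at most 16 mm: starts to move at 3 N, takes 0.6 N more per mm, and meets a hard stop at 12.6 N.
- rest: Wooden rest, fixed: a board 60 x 120 x 10 mm with two notched blocks 12 mm thick, 42 mm either side of the middle along y; seats at 34 mm, lips up to 42 mm; between the blocks 72 mm is free for the fingers. Origin under its middle on the bench; the spindle lies in the notches along its y axis, pin towards +y.
- holder: Fixed steel base plate, 64 x 240 x 10 mm, origin under its middle; y along the spindle's place, z up. The grey yoke on it is clamped anywhere within 20 mm either way along y: the yoke's own offset is NOT measured, feel or see it. Seated, the spindle is level along y, axis at z = 70 mm, middle at y = the offset, plunger 4 mm in. The yoke holds still under careful forces.
- slot_mid (a point): Point on the base plate's frame (y = -76, z = 65 mm) where the foot of the tall cheek's inner wall would be with the yoke in mid position; add the yoke's unmeasured offset along y. The wall is 44 mm wide, up to z = 114. In front of it, 12 mm long towards +y, an open-topped slot 13 mm wide for the plunger, floor at z = 65, flaring above z = 79 to 27 mm at z = 89.
- cup_mid (a point): Point on the base plate's frame (y = 59, z = 72 mm) where the middle of the cup's rim would be with the yoke in mid position; add the unmeasured offset. Cup on the low cheek, open towards -y: 24 mm outside, 14 mm bore, 7 mm deep; cup and cheek reach z = 84. For the pin to pass the rim on the way down, the plunger, pressed on the tall wall, must be 12 to 15 mm in (10.2 to 12 N).
- jar: Bystander: glass jar with a steel lid, 60 mm across, 85 mm high. Origin under its middle.
- tin: Bystander: open steel tin, 120 x 90 x 35 mm. Origin under its middle.
- spanner: Bystander: steel spanner 180 mm long lying flat. Origin at its underside.
There are look-alikes about, which are no part of the job. There is more than one size of the holder; the one meant has the size given above. Several things have the shape of the spindle; the one meant has the colours described above.

How it is judged:
On the way:
1. the spindle is lifted clear of its rest (height (world z) of spindle above 0.078 m), for 0.2 s.
At the end, for the whole second after the job is handed in: The spindle lies level in the yoke, released and at rest: pin tip and the plunger end of the bar both 66 to 74.5 mm above the bench and within 5 mm of the yoke's centre line, pin towards the low cheek, pin tip 43 to 89 mm along y from the middle of the base plate (height (world z) of pin_end between 0.066 and 0.0745 m and height (world z) of plunger_base between 0.066 and 0.0745 m and x of pin_end in the frame of holder between -0.005 and 0.005 m and x of plunger_base in the frame of holder between -0.005 and 0.005 m and y of pin_end in the frame of holder between 0.043 and 0.089 m and linear speed of spindle below 0.01 m/s and angular speed of spindle below 0.3 rad/s); the robot touches nothing.
It fails at once if the spindle or its plunger is forced against the yoke with more than 25 N (contact force between spindle and holder above 25 N).
It fails at once if the robot presses on the yoke with more than 15 N (contact force between any of the fingers, the arm and holder above 15 N).
It fails at once if the jar is moved by more than 15 mm (distance of jar from where it was at the start of the episode above 0.015 m).
It fails at once if the tin is moved by more than 15 mm (distance of tin from where it was at the start of the episode above 0.015 m).
It fails at once if the spanner is moved by more than 15 mm (distance of spanner from where it was at the start of the episode above 0.015 m).
It also fails if it takes over 54 s, if anything falls off the work surface, if the arm or the gripper's body presses on something with over 40 N, if the wrist force passes 120 N, or if a joint passes its speed limit or range.

## Working session

There is one attempt and no reset: what is moved stays moved. The work goes in short steps, Python scripts to look and compute and a tool call to move; the robot and the scene stay as the last step left them, time stands still between calls to the robot, and variables do not carry over. Pictures are saved under pics/ and viewed, about 8 in all and at most 12, crops included, and the job is handed in when it is done.

Besides the shell and the picture viewer there is one more tool, called after "Emit:" by a JSON object that holds its "api" and its "payload", one argument or row to a line. arm_command: Moves the arm, as the interface text tells. Its arguments: {"type":"object","properties":{"commands":{"type":"array"}},"required":["commands"]}

```bash
mkdir -p pics
cat > h.py <<'E'
import numpy as np, cv2
from plant import arm, cams
from scipy.spatial.transform import Rotation as R
def grab(n,f=None):
    c=cams.read_camera(n)
    c={k:np.array(v) for k,v in c.items()}
    if f: cv2.imwrite('pics/'+f,c['pixels']); np.savez('pics/'+f+'.npz',**c)
    return c
def ray(c,u,v):
    d=np.linalg.inv(c['camera_matrix'])@[u,v,1]; return c['T'][:3,3],c['T'][:3,:3]@d
def onz(c,u,v,z):
    o,d=ray(c,u,v); return o+d*(z-o[2])/d[2]
def proj(c,p):
    T=np.linalg.inv(c['T']); q=c['camera_matrix']@(T[:3,:3]@p+T[:3,3]); return q[:2]/q[2]
def tri(c1,p1,c2,p2):
    o1,d1=ray(c1,*p1);o2,d2=ray(c2,*p2)
    s=np.linalg.lstsq(np.c_[d1,-d2],o2-o1,rcond=None)[0]
    a=o1+s[0]*d1;b=o2+s[1]*d2
    return (a+b)/2,np.linalg.norm(a-b)
def load(f): return dict(np.load('pics/'+f+'.npz'))
E
python3 - <<'E'
from h import *
for n in('scene','top'):
    c=grab(n,n+'1.png'); print(n,c['T'].round(3).tolist(),c['camera_matrix'].round(1).tolist())
print(arm.observe())
E
```

```text
scene [[0.05, 0.708, -0.705, 1.155], [0.999, -0.038, 0.033, -0.037], [-0.004, -0.705, -0.709, 0.681], [0.0, 0.0, 0.0, 1.0]] [[456.1, 0.0, 310.2], [0.0, 456.1, 242.2], [0.0, 0.0, 1.0]]
top [[0.022, -0.993, 0.119, 0.464], [-1.0, -0.022, 0.008, -0.009], [-0.005, -0.119, -0.993, 1.041], [0.0, 0.0, 0.0, 1.0]] [[469.5, 0.0, 310.3], [0.0, 469.5, 229.4], [0.0, 0.0, 1.0]]
{'time_s': 0.1, 'q': array([-1.17387888,  0.38417131,  0.01641265,  1.37109148, -0.0062734 ,
        1.38822284, -0.0465258 ]), 'joint_velocities': array([ 1.40945053e-03, -8.31184582e-04,  2.61188740e-04, -3.42735468e-03,
       -6.88135312e-05,  1.72784065e-04,  1.61825820e-03]), 'effort': array([ 2.56964158e-03, -6.29125857e+01,  8.47502053e-01, -3.72750449e+01,
        1.67348329e-02,  1.04529291e-02, -4.90185573e-05]), 'ee_pos': array([0.27714767, 0.55965506, 0.23034924]), 'tool_rot': array([-1.75848930e-04,  2.27884986e-01,  9.73687621e-01, -9.04426460e-04]), 'force': array([0.63801228, 0.31055877, 0.12014701]), 'wrist_torque': array([-0.04320494, -0.0059193 , -0.01171553]), 'grip_width': 1.0021293707127272}
```

View pics/top1.png

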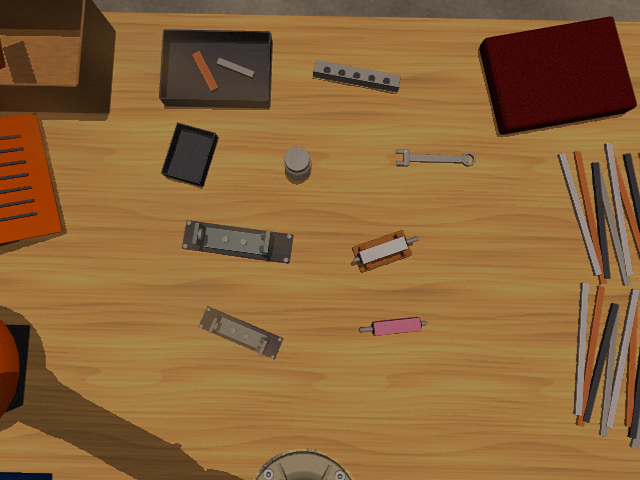

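View pics/scene1.png

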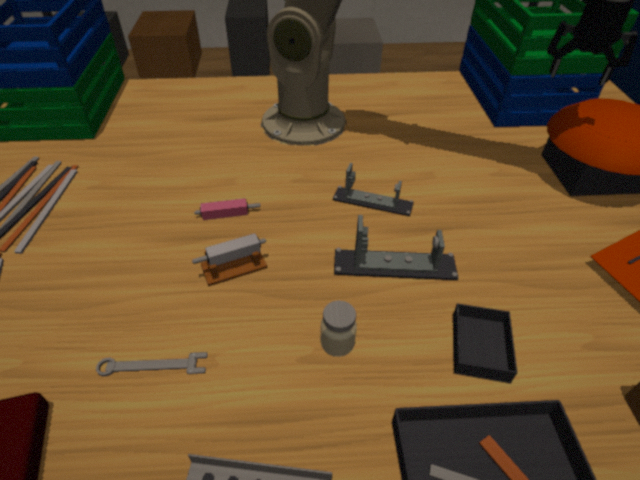

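Run:
```python
from h import *
a=load('top1.png')['pixels'];b=load('scene1.png')['pixels']
z=lambda i,x,y,w,h:cv2.resize(i[y:y+h,x:x+w],(400,300),interpolation=cv2.INTER_CUBIC)
o=np.vstack([np.hstack([z(a,178,195,120,90),z(a,335,205,100,75)]),np.hstack([z(b,325,205,140,105),z(b,185,220,100,75)])])
cv2.imwrite('pics/z1.png',cv2.convertScaleAbs(o,alpha=1.5))
```

```text
(no output)
```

View pics/z1.png

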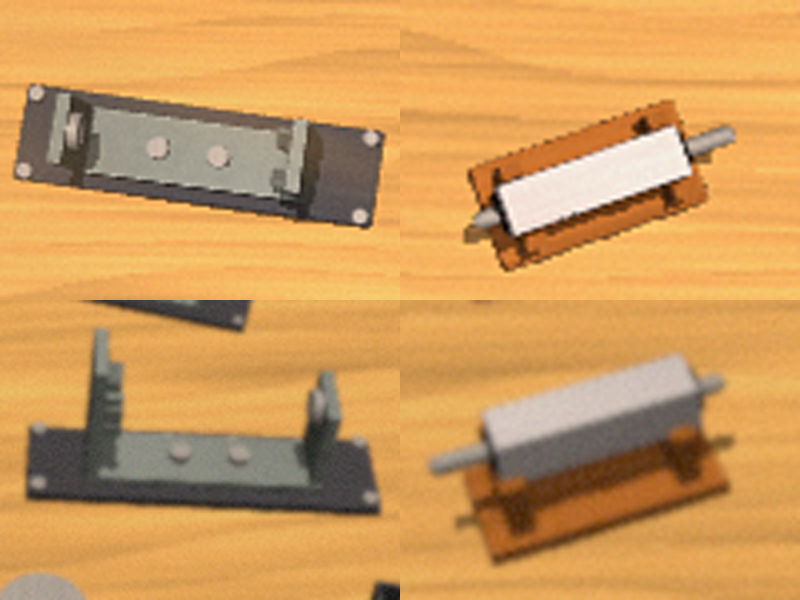

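Run:
```python
from h import *
c=load('top1.png'); im=c['pixels']
P=[onz(c,u,v,.01) for u,v in[(186.4,220.5),(182.2,248.4),(290.2,263.4),(293.5,234)]]
for p in P: print(p.round(4))
P=np.array(P); print('ctr',P.mean(0), 'len',np.linalg.norm(P[0]-P[3]),np.linalg.norm(P[1]-P[2]),'w',np.linalg.norm(P[0]-P[1]),np.linalg.norm(P[2]-P[3]))
d=(P[0]+P[1]-P[2]-P[3]);print('holder y dir deg',np.degrees(np.arctan2(d[1],d[0])))
roi=im[205:280,335:435]; hsv=cv2.cvtColor(roi,cv2.COLOR_BGR2HSV)
m=((hsv[...,2]>130)&(hsv[...,1]<60)).astype(np.uint8)
m=cv2.morphologyEx(m,cv2.MORPH_OPEN,np.ones((9,9)))
k=max(cv2.findContours(m,0,1)[0],key=cv2.contourArea); r=cv2.minAreaRect(k);print(r)
B=[onz(c,u+335,v+205,.062) for u,v in cv2.boxPoints(r)]; B=np.array(B);print(B.round(4),B.mean(0))
for i in range(2):
  e=B[i+1]-B[i];print(np.linalg.norm(e),np.degrees(np.arctan2(e[1],e[0])))
o=arm.observe();print(R.from_quat(o['tool_rot'],scalar_first=True).as_matrix().round(3))
w=grab('wrist','w0.png');t=np.linalg.inv(w['T']);print(w['T'].round(3),w['camera_matrix'])
```

```text
[0.6012 0.2743 0.01  ]
[0.539  0.2803 0.01  ]
[0.5113 0.0413 0.01  ]
[0.5763 0.0358 0.01  ]
ctr [0.55696116 0.15793643 0.01      ] len 0.23983347256176984 0.24055606263147 w 0.06249973952351277 0.06522736673600622
holder y dir deg 83.70029965527826
((48.200008392333984, 44.60000228881836), (12.64910888671875, 46.16925048828125), 71.56504821777344)
[[ 0.5381 -0.1048  0.062 ]
 [ 0.5708 -0.1961  0.062 ]
 [ 0.5458 -0.2044  0.062 ]
 [ 0.5133 -0.1133  0.062 ]] [ 0.54198668 -0.15464688  0.062     ]
0.09699476795063577 -70.33941862320923
0.026354771623869323 -161.6186624267491
[[-0.896  0.444 -0.001]
 [ 0.444  0.896 -0.002]
 [-0.    -0.002 -1.   ]]
[[ 0.444  0.866  0.231  0.219]
 [ 0.896 -0.429 -0.117  0.589]
 [-0.002  0.259 -0.966  0.372]
 [ 0.     0.     0.     1.   ]] [[413.43398292   0.         317.71222934]
 [  0.         413.43398292 241.25635347]
 [  0.           0.           1.        ]]
```

Emit:
{"api": "arm_command", "payload": {
  "commands": [-0.054, -0.03, -0.006, 0, 0, 0.15, -1, -0.107, -0.059, -0.012, 0, 0, 0.3, -1, -0.161, -0.089, -0.019, 0, 0, 0.46, -1, -0.214, -0.118, -0.025, 0, 0, 0.61, -1, -0.268, -0.148, -0.031, 0, 0, 0.76, -1]
}}

```text
time_s: 0.78
ee_pos: [0.4524, 0.3065, 0.2618]
tool_rot: [0.0, 0.575, 0.818, -0.001]
force: [1.2, 0.5, 0.0]
grip_width: 1.0
```

```bash
cat >> h.py <<'E'
def to(p,xdeg,o=None):
    """tool shift+turn to reach TCP p with tool x at world yaw xdeg, pointing down"""
    o=o or arm.observe(); A=R.from_quat(o['tool_rot'],scalar_first=True)
    a=np.radians(xdeg); M=np.array([[np.cos(a),np.sin(a),0],[np.sin(a),-np.cos(a),0],[0,0,-1]])
    s=A.inv().apply(np.array(p)-o['ee_pos']); w=(A.inv()*R.from_matrix(M)).as_rotvec()
    return s.round(4),w.round(4)
E
python3 - <<'E'
from h import *
o=arm.observe();print(o['ee_pos'],o['q'].round(2),to([.557,.158,.28],83.7))
E
```

```text
[0.45236133 0.30650106 0.26183635] [-0.88  0.2   0.27  1.55 -0.05  1.4  -0.26] (array([-0.1752,  0.048 , -0.0181]), array([-0.001 ,  0.0011,  0.4563]))
```

Emit:
{"api": "arm_command", "payload": {
  "commands": [-0.058, 0.016, -0.006, 0, 0, 0.15, -1, -0.117, 0.032, -0.012, 0, 0, 0.3, -1, -0.175, 0.048, -0.018, 0, 0, 0.456, -1, -0.175, 0.048, -0.018, 0, 0, 0.456, -1, -0.175, 0.048, -0.018, 0, 0, 0.456, -1]
}}

```text
time_s: 1.4
ee_pos: [0.5567, 0.1584, 0.2795]
tool_rot: [-0.0, 0.745, 0.667, -0.001]
force: [-0.2, 0.5, -0.9]
grip_width: 0.996
```

Run:
```python
from h import *
c=grab('wrist','w1.png');cv2.imwrite('pics/w1b.png',cv2.convertScaleAbs(c['pixels'],alpha=1.4));print(c['T'].round(4).tolist(),arm.observe()['ee_pos'])
```

```text
[[0.994, -0.1058, -0.0296, 0.5642], [-0.1098, -0.9598, -0.2583, 0.2231], [-0.0011, 0.26, -0.9656, 0.4214], [0.0, 0.0, 0.0, 1.0]] [0.55632319 0.15944635 0.27945949]
```

View pics/w1b.png

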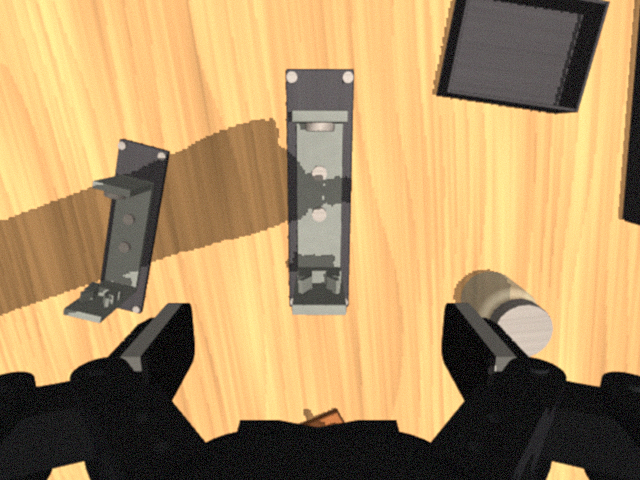

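Run:
```python
from h import *
c=load('w1.png');im=c['pixels']
z=lambda x,y,w,h:cv2.resize(im[y:y+h,x:x+w],(400,500),interpolation=cv2.INTER_CUBIC)
o=np.hstack([z(280,60,80,100),z(280,230,80,100)])
cv2.imwrite('pics/z2.png',cv2.convertScaleAbs(o,alpha=1.8))
```

```text
(no output)
```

View pics/z2.png

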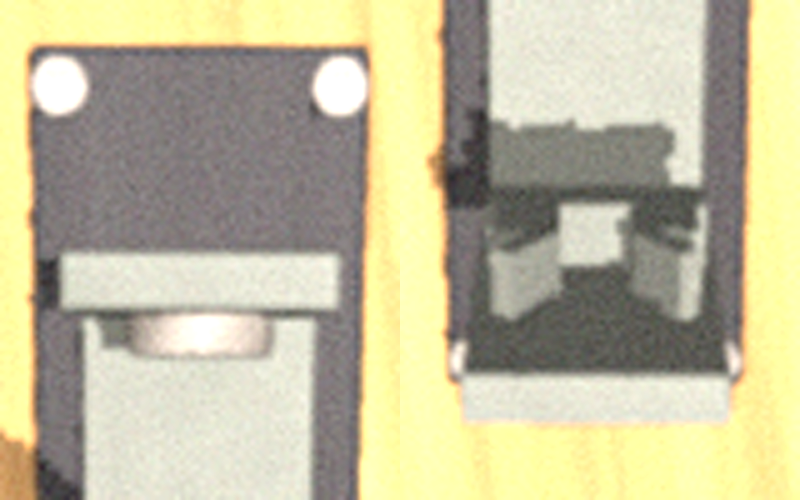

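Run:
```python
from h import *
c=load('w1.png')
L=[onz(c,*p,.01) for p in[(286.4,69.2),(287,156),(288.8,250)]];Rr=[onz(c,*p,.01) for p in[(353.6,69.6),(351.4,156),(349.2,250)]]
for l,r in zip(L,Rr): print(l.round(4),r.round(4),np.linalg.norm(l-r))
for s in(L,Rr):
  d=s[0]-s[2];print('dir',np.degrees(np.arctan2(d[1],d[0])))
d=(L[0]-L[2]+Rr[0]-Rr[2])[:2];y=d/np.linalg.norm(d);x=np.array([y[1],-y[0]])
end=(L[0]+Rr[0])[:2]/2
mid=sum((l+r)[:2] for l,r in zip(L,Rr))/6
org=end-.12*y; org=org+x*((mid-org)@x)
print('yaw',np.degrees(np.arctan2(y[1],y[0])),'org',org)
f=lambda n,u,v,z:print(n,np.round([(onz(c,u,v,z)[:2]-org)@x,(onz(c,u,v,z)[:2]-org)@y],4))
f('lowfrontL',292.4,121.6,.084);f('lowfrontR',348,121.6,.084);f('lowback',320,110.6,.084)
f('rim84',320,131.2,.084);f('rim72',320,131.2,.072)
f('cupL',306.2,128,.072);f('cupR',334.4,128,.072)
f('tallfrontL',292.4,304.8,.114);f('tallfrontR',346,304.8,.114);f('tallback',320,314.4,.114)
f('blockfront65',320,268,.065);f('bolt',291.8,77,.012);f('bolt',348,77,.012);f('bb',291,301,.012)
t=load('top1.png')
g=lambda n,u,v,z:print('top',n,np.round([(onz(t,u,v,z)[:2]-org)@x,(onz(t,u,v,z)[:2]-org)@y],4))
# z1 crop top-left panel, scale 3.333
g('tallback top',178+308/3.333,195+160/3.333,.114);g('tallfront top',178+292/3.333,195+158/3.333,.114)
g('lowfront',178+71/3.333,195+132/3.333,.084);g('lowback',178+54/3.333,195+130/3.333,.084);g('rim',178+84/3.333,195+132/3.333,.072)
print('spindle to from here',to([.542,-.155,.16],109))
```

```text
[0.5408 0.2804 0.01  ] [0.6027 0.2732 0.01  ] 0.062286368227456104
[0.5312 0.202  0.01  ] [0.5937 0.1951 0.01  ] 0.0628790661505354
[0.5207 0.107  0.01  ] [0.5829 0.1002 0.01  ] 0.06260430068618038
dir 83.38356329534953
dir 83.48781687223102
yaw 83.43563376927212 org [0.55793701 0.1575968 ]
lowfrontL [-0.0216  0.072 ]
lowfrontR [0.022  0.0722]
lowback [0.     0.0804]
rim84 [0.0001 0.0649]
rim72 [0.0002 0.0648]
cupL [-0.0111  0.0673]
cupR [0.0119 0.0674]
tallfrontL [-0.0214 -0.0699]
tallfrontR [ 0.0217 -0.0697]
tallback [ 0.0008 -0.0782]
blockfront65 [ 0.0009 -0.0553]
bolt [-0.026   0.1131]
bolt [0.0261 0.1133]
bb [-0.0295 -0.1106]
top tallback top [-0.0026 -0.0819]
top tallfront top [-0.0027 -0.0723]
top lowfront [-0.003   0.0684]
top lowback [-0.0032  0.079 ]
top rim [-0.001   0.0634]
spindle to from here (array([-0.314 ,  0.0197,  0.1198]), array([-0.002 ,  0.0006, -0.439 ]))
```

Emit:
{"api": "arm_command", "payload": {
  "commands": [-0.06, 0.004, 0.015, 0, 0, -0.09, -1, -0.12, 0.008, 0.03, 0, 0, -0.18, -1, -0.18, 0.012, 0.045, 0, 0, -0.27, -1, -0.24, 0.016, 0.06, 0, 0, -0.36, -1, -0.3, 0.019, 0.075, 0, 0, -0.439, -1]
}}

```text
time_s: 2.08
ee_pos: [0.5429, -0.1404, 0.2043]
tool_rot: [-0.001, 0.578, 0.816, -0.0]
force: [1.5, -0.5, 0.1]
grip_width: 1.003
```

Emit:
{"api": "arm_command", "payload": {
  "commands": [0, 0, 0, 0, 0, 0, -1, 0, 0, 0, 0, 0, 0, -1]
}}

```text
time_s: 2.33
ee_pos: [0.5431, -0.1384, 0.204]
tool_rot: [-0.001, 0.577, 0.817, -0.0]
force: [0.1, 1.0, -0.3]
grip_width: 0.999
```

Run:
```python
from h import *
c=grab('wrist','w2.png');cv2.imwrite('pics/w2b.png',cv2.convertScaleAbs(c['pixels'],alpha=1.4))
o=arm.observe();print(o['ee_pos'],o['force'])
hsv=cv2.cvtColor(c['pixels'],cv2.COLOR_BGR2HSV)
m=((hsv[...,2]>125)&(hsv[...,1]<50)).astype(np.uint8)
m=cv2.morphologyEx(m,cv2.MORPH_OPEN,np.ones((25,25)))
k=max(cv2.findContours(m,0,1)[0],key=cv2.contourArea); r=cv2.minAreaRect(k);print(r)
B=np.array([onz(c,u,v,.062) for u,v in cv2.boxPoints(r)]);print(B.round(4),B.mean(0))
for i in range(2):
  e=B[i+1]-B[i];print(np.linalg.norm(e),np.degrees(np.arctan2(e[1],e[0])))
```

```text
[ 0.54347603 -0.13776781  0.20423312] [ 0.51180372  1.50123399 -0.54388996]
((309.5, 278.5), (65.0, 35.0), 90.0)
[[ 0.5305 -0.1583  0.062 ]
 [ 0.554  -0.1499  0.062 ]
 [ 0.5711 -0.1972  0.062 ]
 [ 0.5465 -0.2059  0.062 ]] [ 0.55051296 -0.17781698  0.062     ]
0.024970882362115115 19.49794069957854
0.05023913678645356 -70.1894115322018
```

View pics/w2b.png

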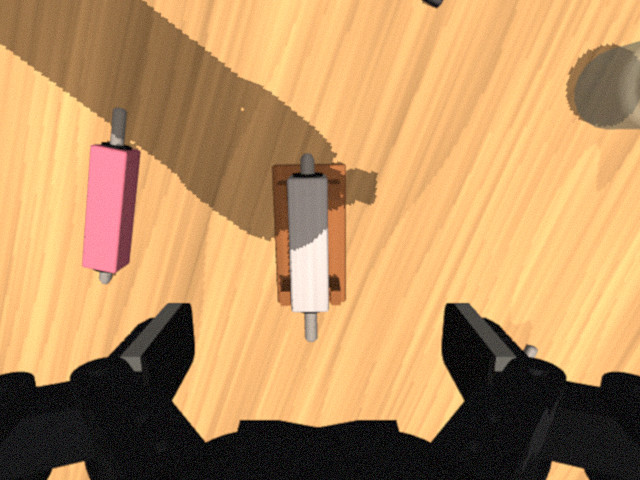

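Run:
```python
from h import *
c=load('w2.png')
B=np.array([onz(c,u,v,.062) for u,v in[(287.5,178),(327,178),(329,311),(291,311)]])
print(B.round(4),B.mean(0).round(4))
d=B[0]+B[1]-B[2]-B[3];a=np.degrees(np.arctan2(d[1],d[0]));print(a,np.linalg.norm(d)/2,np.linalg.norm(B[0]-B[1]),np.linalg.norm(B[2]-B[3]))
p=B.mean(0)
print(to([p[0],p[1],.1],a),to([p[0],p[1],.027],a))
```

```text
[[ 0.5122 -0.1135  0.062 ]
 [ 0.5377 -0.1045  0.062 ]
 [ 0.5725 -0.1967  0.062 ]
 [ 0.5458 -0.2061  0.062 ]] [ 0.542  -0.1552  0.062 ]
110.29833072803099 0.09848842053781848 0.026996838022734133 0.02829843099637701
(array([-0.0162, -0.0071,  0.1042]), array([-0.001 , -0.0017, -0.0122])) (array([-0.0163, -0.007 ,  0.1772]), array([-0.001 , -0.0017, -0.0122]))
```

Emit:
{"api": "arm_command", "payload": {
  "commands": [-0.016, -0.007, 0.05, -0.001, -0.002, -0.015, -1, -0.016, -0.007, 0.1, -0.001, -0.002, -0.015, -1, -0.016, -0.007, 0.14, -0.001, -0.002, -0.015, -1, -0.016, -0.007, 0.165, -0.001, -0.002, -0.015, -1, -0.016, -0.007, 0.177, -0.001, -0.002, -0.015, -1]
}}

```text
time_s: 3.0
ee_pos: [0.542, -0.1522, 0.0259]
tool_rot: [-0.001, 0.569, 0.822, -0.0]
force: [-0.3, 0.3, 0.8]
grip_width: 1.001
```

Run:
```python
from h import *
o=arm.observe();print(o['ee_pos'],o['force'],to([.542,-.1552,.027],110.0))
```

```text
[ 0.54201594 -0.15216526  0.02589944] [-0.31422554  0.27580059  0.84038905] (array([-0.0028, -0.0011, -0.0011]), array([-0.0012, -0.0014,  0.0117]))
```

Emit:
{"api": "arm_command", "payload": {
  "commands": [-0.003, -0.001, -0.001, 0, 0, 0.008, -1, -0.003, -0.001, -0.001, 0, 0, 0.008, 1, -0.003, -0.001, -0.001, 0, 0, 0.008, 1, -0.003, -0.001, -0.001, 0, 0, 0.008, 1, -0.003, -0.001, -0.001, 0, 0, 0.008, 1]
}}

```text
time_s: 3.62
ee_pos: [0.5426, -0.1555, 0.0277]
tool_rot: [-0.0, 0.572, 0.82, 0.0]
force: [-0.1, -0.0, 5.4]
grip_width: 0.319
```

Emit:
{"api": "arm_command", "payload": {
  "commands": [0, 0, 0, 0, 0, 0, 1, 0, 0, 0, 0, 0, 0, 1, 0, 0, 0, 0, 0, 0, 1]
}}

```text
time_s: 4.0
ee_pos: [0.5426, -0.1555, 0.0276]
tool_rot: [-0.0, 0.572, 0.82, 0.0]
force: [-1.3, 0.5, 2.4]
grip_width: 0.321
```

Emit:
{"api": "arm_command", "payload": {
  "commands": [0, 0, -0.02, 0, 0, 0, 1, 0, 0, -0.06, 0, 0, 0, 1, 0, 0, -0.11, 0, 0, 0, 1, 0, 0, -0.15, 0, 0, 0, 1, 0, 0, -0.15, 0, 0, 0, 1]
}}

```text
time_s: 4.62
ee_pos: [0.5443, -0.1563, 0.1807]
tool_rot: [0.002, 0.572, 0.82, 0.002]
force: [0.4, 0.1, -2.9]
grip_width: 0.319
```

Run:
```python
from h import *
c=grab('wrist','w3.png')
o=arm.observe();print(o['ee_pos'],o['force'],o['wrist_torque'],o['grip_width'])
cv2.imwrite('pics/w3b.png',cv2.convertScaleAbs(c['pixels'],alpha=1.6))
h=np.array([.5579,.1576]);y=np.array([.1143,.9934])
p=h+.006*y+.010*y
print(p,to([*p,.170],83.44))
```

```text
[ 0.54309882 -0.15570065  0.17837881] [-0.51790633  0.0852302  -3.76227816] [-0.00462227 -0.01820208 -0.00607998] 0.3148454439434587
[0.5597288 0.1734944] (array([0.3032, 0.1293, 0.0087]), array([ 0.0017, -0.0008,  0.4671]))
```

View pics/w3b.png

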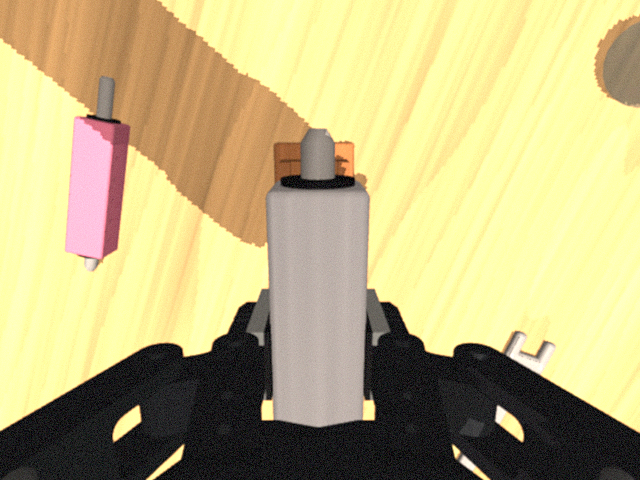

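```bash
cat >> h.py <<'E'
def intool(c,u,v,h,o):
    """pixel -> tool-frame xy on plane h above TCP"""
    A=R.from_quat(o['tool_rot'],scalar_first=True); p,d=ray(c,u,v)
    p=A.inv().apply(p-o['ee_pos']);d=A.inv().apply(d); return (p+d*(-h-p[2])/d[2]).round(4)
E
python3 - <<'E'
from h import *
c=load('w3.png');o=arm.observe()
for n,u,v,h in[('tip',318,131,.0204),('frontL',269,192,.0344),('frontR',367,192,.0344),('rearL',275,420,.0344),('rearR',362,420,.0344),('pinL',301,160,.0204),('pinR',334,160,.0204)]: print(n,intool(c,u,v,h,o))
E
```

```text
tip [ 0.0638  0.0009 -0.0204]
frontL [ 0.0482 -0.0122 -0.0344]
frontR [ 0.0481  0.0139 -0.0344]
rearL [-0.0231 -0.0126 -0.0344]
rearR [-0.0232  0.0145 -0.0344]
pinL [ 0.0556 -0.0041 -0.0204]
pinR [ 0.0556  0.0057 -0.0204]
```

Emit:
{"api": "arm_command", "payload": {
  "commands": [0.05, 0.021, 0, 0, 0, 0.08, 1, 0.1, 0.042, 0, 0, 0, 0.16, 1, 0.15, 0.064, 0, 0, 0, 0.24, 1, 0.2, 0.085, 0, 0, 0, 0.32, 1, 0.25, 0.106, 0, 0, 0, 0.4, 1]
}}

```text
time_s: 5.3
ee_pos: [0.5549, 0.1171, 0.1764]
tool_rot: [-0.001, 0.725, 0.689, -0.001]
force: [0.4, -0.0, -3.0]
grip_width: 0.32
```

```bash
cat >> h.py <<'E'
H=np.array([.5579,.1576]);HY=np.array([.1143,.9934]);HX=np.array([.9934,-.1143])
def st():
    o=arm.observe();d=o['ee_pos'][:2]-H;A=R.from_quat(o['tool_rot'],scalar_first=True).as_matrix()
    f=o['force']
    print('t',o['time_s'],'TCPh x %.4f y %.4f z %.4f'%(d@HX,d@HY,o['ee_pos'][2]),'yaw %.2f tilt %s'%(np.degrees(np.arctan2(A[1,0],A[0,0])),A[:2,2].round(4)),'F hx %.2f hy %.2f z %.2f'%(f[:2]@HX,f[:2]@HY,f[2]),'M',o['wrist_torque'].round(2),'g %.3f'%o['grip_width'])
    return o
def toh(x,y,z): 
    p=H+x*HX+y*HY; r=to([*p,z],83.44); print('cmd',*r); return r
E
python3 - <<'E'
from h import *
st();toh(0,.024,.17)
E
```

```text
t 5.3 TCPh x 0.0016 y -0.0406 z 0.1764 yaw 87.13 tilt [-0.0018 -0.0001] F hx 0.44 hy 0.02 z -2.97 M [ 0.04 -0.09  0.07] g 0.320
cmd [0.0646 0.0026 0.0063] [-0.0018  0.0003  0.0645]
```

Emit:
{"api": "arm_command", "payload": {
  "commands": [0.03, 0.002, 0.003, -0.002, 0, 0.064, 1, 0.064, 0.003, 0.006, -0.002, 0, 0.064, 1, 0.064, 0.003, 0.006, -0.002, 0, 0.064, 1, 0.064, 0.003, 0.006, -0.002, 0, 0.064, 1, 0.064, 0.003, 0.006, -0.002, 0, 0.064, 1]
}}

```text
time_s: 5.92
ee_pos: [0.5609, 0.1792, 0.1697]
tool_rot: [0.0, 0.747, 0.665, -0.001]
force: [-0.5, -0.1, -2.6]
grip_width: 0.318
```

Run:
```python
from h import *
c=grab('wrist','w4.png');grab('scene','s4.png');st();toh(0,.024,.0776)
cv2.imwrite('pics/w4b.png',cv2.convertScaleAbs(c['pixels'],alpha=1.6))
```

```text
t 6.025 TCPh x 0.0007 y 0.0223 z 0.1702 yaw 83.36 tilt [-0.     -0.0005] F hx 0.67 hy 0.05 z -1.72 M [ 0.01 -0.04  0.01] g 0.318
cmd [ 0.0018 -0.0007  0.0926] [ 0.0001  0.0005 -0.0013]
```

View pics/w4b.png

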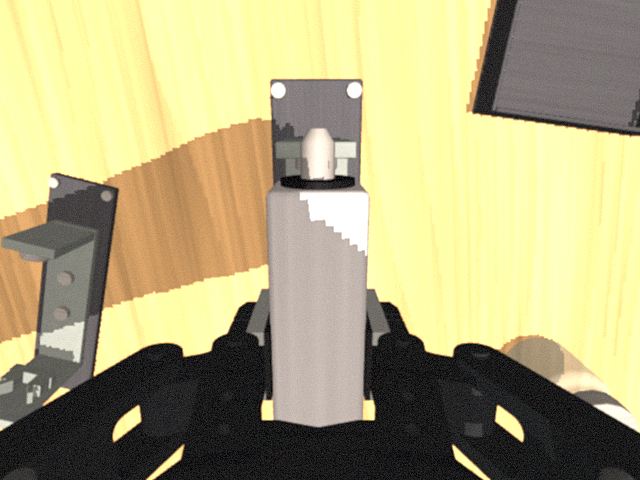

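Run:
```python
from h import *
c=load('w4.png');
f=lambda n,u,v,z:print(n,np.round([(onz(c,u,v,z)[:2]-H)@HX,(onz(c,u,v,z)[:2]-H)@HY],4))
f('plL',271.5,80,.01);f('plR',362,80,.01);f('chL',275,149,.084);f('chR',357,149,.084)
z=.1702
f('pinL',302,155,z+.0204);f('pinR',335,155,z+.0204);f('tip',318,131,z+.0204);f('barL',267,194,z+.0344);f('barR',368,194,z+.0344);f('rearL',275,420,z+.0344);f('rearR',362,420,z+.0344)
```

```text
plL [-0.0307  0.12  ]
plR [0.0312 0.1199]
chL [-0.0222  0.0771]
chR [0.0219 0.077 ]
pinL [-0.0037  0.08  ]
pinR [0.0058 0.08  ]
tip [0.0009 0.0867]
barL [-0.0124  0.0709]
barR [0.0139 0.0708]
rearL [-0.0123  0.002 ]
rearR [0.0141 0.0019]
```

Emit:
{"api": "arm_command", "payload": {
  "commands": [0.002, -0.001, 0.03, 0, 0, 0, 1, 0.002, -0.001, 0.06, 0, 0, 0, 1, 0.002, -0.001, 0.08, 0, 0, 0, 1, 0.002, -0.001, 0.0925, 0, 0, 0, 1, 0.002, -0.001, 0.0925, 0, 0, 0, 1]
}}

```text
time_s: 6.65
ee_pos: [0.5605, 0.1812, 0.0776]
tool_rot: [0.0, 0.747, 0.665, -0.0]
force: [-0.2, -0.2, -1.9]
grip_width: 0.318
```

Emit:
{"api": "arm_command", "payload": {
  "commands": [0, 0, 0, 0, 0, 0, 1]
}}

```text
time_s: 6.78
ee_pos: [0.561, 0.1813, 0.0785]
tool_rot: [0.0, 0.747, 0.665, 0.0]
force: [0.3, -0.2, -2.0]
grip_width: 0.321
```

Run:
```python
from h import *
st();toh(-.0002,.012,.0776)
```

```text
t 6.775 TCPh x 0.0003 y 0.0239 z 0.0785 yaw 83.32 tilt [ 0.0009 -0.0003] F hx 0.33 hy -0.19 z -1.97 M [-0.07  0.06 -0.01] g 0.321
cmd [-0.0119 -0.0005  0.0009] [ 0.0009  0.0001 -0.0022]
```

Emit:
{"api": "arm_command", "payload": {
  "commands": [-0.006, 0, 0.001, 0, 0, 0, 1, -0.012, 0, 0.001, 0, 0, 0, 1, -0.014, 0, 0.001, 0, 0, 0, 1, -0.016, 0, 0.001, 0, 0, 0, 1, -0.016, 0, 0.001, 0, 0, 0, 1]
}}

```text
time_s: 7.4
ee_pos: [0.5593, 0.1661, 0.0778]
tool_rot: [0.0, 0.747, 0.665, 0.001]
force: [0.2, 5.0, -2.4]
grip_width: 0.322
```

Run:
```python
from h import *
st();toh(-.0002,.002,.0776)
```

```text
t 7.4 TCPh x 0.0004 y 0.0086 z 0.0778 yaw 83.35 tilt [0.0016 0.0006] F hx -0.40 hy 5.00 z -2.44 M [ 0.75 -0.16  0.07] g 0.322
cmd [-0.0066 -0.0006  0.0002] [ 0.0015 -0.0008 -0.0015]
```

Emit:
{"api": "arm_command", "payload": {
  "commands": [-0.003, -0.0005, 0, 0, 0, 0, 1, -0.005, -0.0005, 0, 0, 0, 0, 1, -0.007, -0.0005, 0, 0, 0, 0, 1, -0.009, -0.0005, 0, 0, 0, 0, 1, -0.009, -0.0005, 0, 0, 0, 0, 1]
}}

```text
time_s: 8.02
ee_pos: [0.558, 0.1592, 0.078]
tool_rot: [-0.0, 0.746, 0.666, 0.002]
force: [1.8, 8.3, -2.5]
grip_width: 0.317
```

Run:
```python
from h import *
st();toh(-.0002,-.0017,.0776)
```

```text
t 8.025 TCPh x -0.0000 y 0.0016 z 0.0780 yaw 83.46 tilt [0.0027 0.0027] F hx 0.79 hy 8.46 z -2.50 M [ 1.78 -0.5   0.12] g 0.317
cmd [-0.0033 -0.0002  0.0004] [ 0.0024 -0.003   0.0003]
```

Emit:
{"api": "arm_command", "payload": {
  "commands": [-0.003, 0, 0, 0.002, -0.002, 0, 1, -0.004, 0, 0, 0.002, -0.002, 0, 1, -0.005, 0, 0, 0.002, -0.002, 0, 1, -0.0055, 0, 0, 0.002, -0.002, 0, 1, -0.0055, 0, 0, 0.002, -0.002, 0, 1]
}}

```text
time_s: 8.65
ee_pos: [0.5575, 0.1566, 0.0781]
tool_rot: [-0.001, 0.745, 0.667, 0.002]
force: [2.3, 9.5, -4.9]
grip_width: 0.319
```

Run:
```python
from h import *
st();toh(-.0002,-.0017,.0776)
for i in range(3):
  c=grab('wrist','w5.png')if i==2 else grab('wrist'); st()
s=cv2.convertScaleAbs(c['pixels'][90:330,240:400],alpha=1.6);s=cv2.resize(s,(400,600),interpolation=cv2.INTER_CUBIC)
t=grab('scene','s5.png')['pixels'][180:300,320:480];t=cv2.resize(cv2.convertScaleAbs(t,alpha=1.5),(400,300),interpolation=cv2.INTER_CUBIC)
cv2.imwrite('pics/z5.png',np.hstack([s,np.vstack([t,t*0])]))
```

```text
t 8.65 TCPh x -0.0003 y -0.0011 z 0.0781 yaw 83.61 tilt [0.0014 0.0037] F hx 1.14 hy 9.74 z -4.85 M [ 2.15 -0.54  0.1 ] g 0.319
cmd [-0.0006  0.      0.0005] [ 0.001  -0.0039  0.003 ]
t 8.7 TCPh x -0.0002 y -0.0010 z 0.0781 yaw 83.61 tilt [0.0014 0.0037] F hx 0.48 hy 9.37 z -4.76 M [ 2.12 -0.54  0.08] g 0.321
t 8.75 TCPh x -0.0003 y -0.0010 z 0.0781 yaw 83.61 tilt [0.0014 0.0038] F hx 1.39 hy 10.41 z -5.21 M [ 2.17 -0.58  0.1 ] g 0.318
t 8.8 TCPh x -0.0002 y -0.0010 z 0.0781 yaw 83.62 tilt [0.0015 0.0037] F hx 1.70 hy 10.59 z -3.58 M [ 2.16 -0.54  0.14] g 0.320
```

View pics/z5.png

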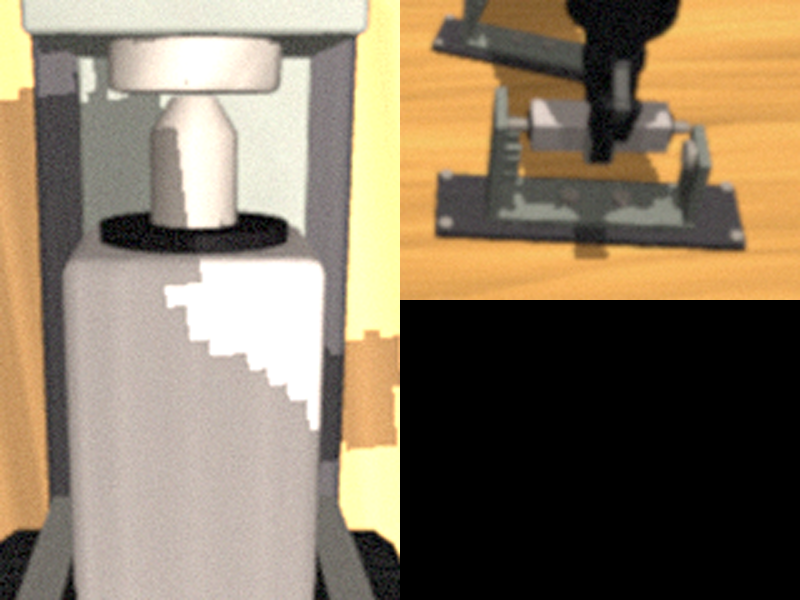

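Run:
```python
from h import *
c=load('w5.png');P=lambda u,v:(240+u/2.5,90+v/2.5)
f=lambda n,u,v,z:print(n,np.round([(onz(c,*P(u,v),z)[:2]-H)@HX,(onz(c,*P(u,v),z)[:2]-H)@HY],4))
f('tip',193,96,.098+.002);f('pinL',151,160,.098);f('pinR',238,160,.098)
f('rimbottom84',197,93,.084);f('rim',197,93,.078);f('cupL',112,70,.072);f('cupR',283,70,.072);f('barL',66,268,.112);f('barR',323,268,.112);f('barL',80,560,.112);f('barR',315,560,.112)
f('yokeL',80,60,.084);f('cheekL',25,33,.084);f('cheekR',368,33,.084)
```

```text
tip [-0.0004  0.0644]
pinL [-0.0053  0.0572]
pinR [0.0048 0.0573]
rimbottom84 [0.0001 0.0649]
rim [0.0001 0.065 ]
cupL [-0.0116  0.0681]
cupR [0.012  0.0681]
barL [-0.0138  0.0468]
barR [0.0133 0.0468]
barL [-0.0132  0.0134]
barR [0.0135 0.0134]
yokeL [-0.0147  0.0689]
cheekL [-0.0215  0.0721]
cheekR [0.0215 0.0722]
```

Emit:
{"api": "arm_command", "payload": {
  "commands": [-0.004, 0.0003, 0, 0.001, -0.004, 0.002, 1, -0.0047, 0.0003, 0, 0.001, -0.004, 0.002, 1, -0.0047, 0.0003, 0, 0.001, -0.004, 0.002, 1]
}}

```text
time_s: 9.22
ee_pos: [0.5573, 0.1551, 0.0781]
tool_rot: [-0.001, 0.745, 0.667, 0.001]
force: [2.4, 10.1, -4.8]
grip_width: 0.317
```

Run:
```python
from h import *
st();toh(0,-.0025,.0496)
for i in range(3):
  c=grab('wrist','w6.png')if i==2 else grab('wrist'); st()
s=cv2.convertScaleAbs(c['pixels'][90:330,240:400],alpha=1.6)
cv2.imwrite('pics/z6.png',cv2.resize(s,(400,600),interpolation=cv2.INTER_CUBIC))
# pin tip row via column profile
g=cv2.cvtColor(c['pixels'],cv2.COLOR_BGR2GRAY);print(g[118:140,314:322].mean(1).round())
g=cv2.cvtColor(load('w5.png')['pixels'],cv2.COLOR_BGR2GRAY);print(g[118:140,314:322].mean(1).round())
```

```text
t 9.225 TCPh x -0.0003 y -0.0026 z 0.0781 yaw 83.67 tilt [0.0007 0.003 ] F hx 1.24 hy 10.34 z -4.75 M [ 2.4  -0.52  0.15] g 0.317
cmd [-0.      0.0003  0.0285] [ 0.0004 -0.003   0.0041]
t 9.275 TCPh x -0.0003 y -0.0026 z 0.0781 yaw 83.67 tilt [0.0007 0.003 ] F hx 0.68 hy 10.21 z -5.47 M [ 2.31 -0.45  0.07] g 0.320
t 9.325 TCPh x -0.0003 y -0.0025 z 0.0781 yaw 83.67 tilt [0.0008 0.003 ] F hx 1.78 hy 11.25 z -4.99 M [ 2.37 -0.52  0.01] g 0.321
t 9.375 TCPh x -0.0003 y -0.0025 z 0.0781 yaw 83.68 tilt [0.0008 0.003 ] F hx 0.98 hy 10.01 z -4.64 M [ 2.32 -0.49  0.13] g 0.322
[171. 169. 147.  90.  68. 107. 142. 148. 146. 140. 135. 149. 153. 153.
 154. 156. 157. 159. 160. 160. 164. 164.]
[181. 182. 180. 178. 172. 168. 167. 146.  89.  87. 130. 149. 151. 153.
 154. 155. 156. 158. 160. 161. 163. 162.]
```

Emit:
{"api": "arm_command", "payload": {
  "commands": [-0.0032, 0.0003, 0.003, 0, -0.003, 0.003, 1, -0.0032, 0.0003, 0.007, 0, -0.003, 0.003, 1, -0.0032, 0.0003, 0.011, 0, -0.003, 0.003, 1, -0.0032, 0.0003, 0.014, 0, -0.003, 0.003, 1, -0.0032, 0.0003, 0.014, 0, -0.003, 0.003, 1]
}}

```text
time_s: 10.0
ee_pos: [0.5576, 0.1552, 0.0644]
tool_rot: [-0.001, 0.745, 0.667, 0.002]
force: [1.8, 10.9, -3.0]
grip_width: 0.325
```

Run:
```python
from h import *
st();toh(0,-.0025,.0496)
for i in range(2): grab('wrist'); st()
```

```text
t 10.0 TCPh x -0.0001 y -0.0024 z 0.0644 yaw 83.68 tilt [0.0018 0.0032] F hx 0.57 hy 11.01 z -2.98 M [ 2.13 -0.44  0.06] g 0.325
cmd [-0.0001  0.      0.0148] [ 0.0014 -0.0034  0.0041]
t 10.05 TCPh x -0.0000 y -0.0024 z 0.0645 yaw 83.68 tilt [0.0019 0.0033] F hx 1.36 hy 10.50 z -2.90 M [ 2.16 -0.46  0.08] g 0.325
t 10.1 TCPh x -0.0001 y -0.0024 z 0.0644 yaw 83.68 tilt [0.0018 0.0032] F hx 0.25 hy 11.23 z -2.44 M [ 2.16 -0.45  0.04] g 0.323
```

Emit:
{"api": "arm_command", "payload": {
  "commands": [-0.0032, 0, 0.003, 0, -0.003, 0.003, 1, -0.0032, 0, 0.006, 0, -0.003, 0.003, 1, -0.0032, 0, 0.009, 0, -0.003, 0.003, 1, -0.0032, 0, 0.009, 0, -0.003, 0.003, 1]
}}

```text
time_s: 10.6
ee_pos: [0.5576, 0.1553, 0.0558]
tool_rot: [-0.0, 0.745, 0.667, 0.002]
force: [3.1, 10.6, -3.1]
grip_width: 0.324
```

Run:
```python
from h import *
st();toh(0,-.0025,.0496)
for i in range(2): grab('wrist'); st()
```

```text
t 10.6 TCPh x -0.0000 y -0.0023 z 0.0558 yaw 83.68 tilt [0.003  0.0035] F hx 1.84 hy 10.86 z -3.09 M [ 2.12 -0.38  0.07] g 0.324
cmd [-0.0002  0.      0.0062] [ 0.0026 -0.0038  0.0042]
t 10.65 TCPh x -0.0001 y -0.0023 z 0.0558 yaw 83.68 tilt [0.0029 0.0035] F hx 0.83 hy 10.03 z -2.64 M [ 2.15 -0.46  0.08] g 0.320
t 10.7 TCPh x -0.0000 y -0.0024 z 0.0559 yaw 83.68 tilt [0.003  0.0035] F hx 0.39 hy 11.63 z -3.51 M [ 2.11 -0.48  0.06] g 0.317
```

Axis at about 76 mm with no side or vertical contact. Continuing down in small steps to feel the floor.

Emit:
{"api": "arm_command", "payload": {
  "commands": [-0.0032, 0, 0.002, 0.002, -0.003, 0.003, 1, -0.0032, 0, 0.004, 0.002, -0.003, 0.003, 1, -0.0032, 0, 0.0048, 0.002, -0.003, 0.003, 1, -0.0032, 0, 0.0048, 0.002, -0.003, 0.003, 1]
}}

```text
time_s: 11.2
ee_pos: [0.5577, 0.1554, 0.0517]
tool_rot: [-0.001, 0.745, 0.667, 0.002]
force: [1.0, 10.4, -1.1]
grip_width: 0.317
```

Run:
```python
from h import *
st();toh(0,-.0025,.0496)
for i in range(3): c=grab('wrist'); st()
np.savez('pics/w7.png.npz',**c)
s=cv2.convertScaleAbs(c['pixels'][60:300,240:400],alpha=1.6);s=cv2.resize(s,(400,600),interpolation=cv2.INTER_CUBIC)
t=grab('scene','s7.png')['pixels'][180:300,320:480];t=cv2.resize(cv2.convertScaleAbs(t,alpha=1.5),(400,300),interpolation=cv2.INTER_CUBIC)
cv2.imwrite('pics/z7.png',np.hstack([s,np.vstack([t,t*0])]))
```

```text
t 11.2 TCPh x 0.0001 y -0.0022 z 0.0517 yaw 83.68 tilt [0.0024 0.0041] F hx -0.16 hy 10.45 z -1.09 M [ 1.95 -0.31  0.  ] g 0.317
cmd [-0.0003 -0.0001  0.0021] [ 0.0019 -0.0043  0.0041]
t 11.25 TCPh x 0.0001 y -0.0022 z 0.0517 yaw 83.68 tilt [0.0023 0.004 ] F hx 1.89 hy 10.42 z -0.38 M [ 2.03 -0.27  0.06] g 0.321
t 11.3 TCPh x 0.0000 y -0.0022 z 0.0517 yaw 83.68 tilt [0.0023 0.0041] F hx -0.05 hy 9.90 z 0.22 M [ 2.   -0.3  -0.01] g 0.321
t 11.35 TCPh x 0.0001 y -0.0022 z 0.0517 yaw 83.68 tilt [0.0023 0.0041] F hx 0.67 hy 11.15 z -1.98 M [ 2.01 -0.3   0.03] g 0.324
```

View pics/z7.png

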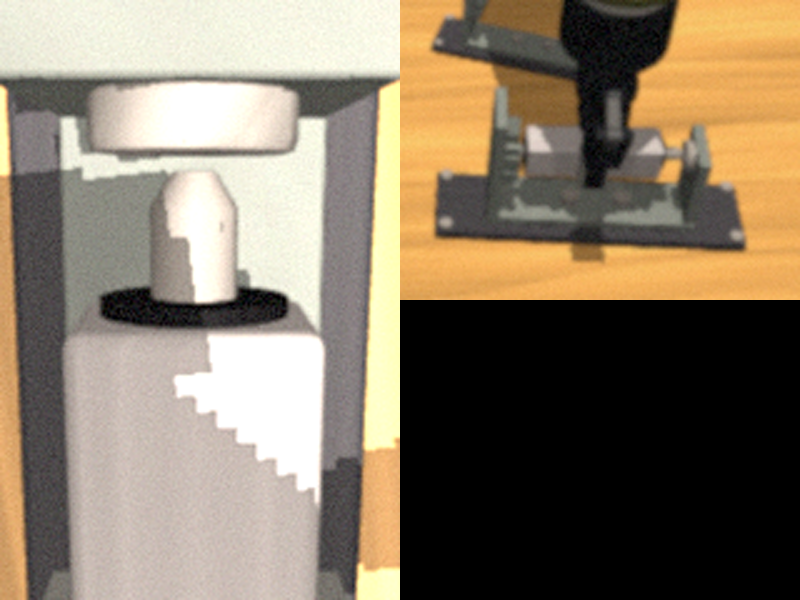

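Emit:
{"api": "arm_command", "payload": {
  "commands": [-0.001, 0, 0, 0.001, -0.003, 0.003, 1, 0.001, 0, 0, 0.001, -0.003, 0.003, 1, 0.003, 0, 0, 0.001, -0.003, 0.003, 1, 0.004, 0, 0, 0.001, -0.003, 0.003, 1, 0.004, 0, 0, 0.001, -0.003, 0.003, 1]
}}

```text
time_s: 12.02
ee_pos: [0.5584, 0.1612, 0.052]
tool_rot: [-0.0, 0.745, 0.667, 0.002]
force: [1.4, 6.8, -2.0]
grip_width: 0.32
```

Run:
```python
from h import *
st();toh(0,.0078,.0516)
for i in range(3): c=grab('wrist'); st()
```

```text
t 12.025 TCPh x 0.0001 y 0.0037 z 0.0520 yaw 83.62 tilt [0.0019 0.0029] F hx 0.65 hy 6.91 z -1.97 M [ 1.39 -0.35  0.09] g 0.320
cmd [ 0.0041 -0.      0.0004] [ 0.0015 -0.0031  0.0031]
t 12.075 TCPh x 0.0001 y 0.0036 z 0.0520 yaw 83.61 tilt [0.0019 0.0029] F hx 0.75 hy 7.48 z -2.48 M [ 1.49 -0.26  0.06] g 0.320
t 12.125 TCPh x 0.0000 y 0.0036 z 0.0520 yaw 83.61 tilt [0.0018 0.0029] F hx 1.30 hy 6.45 z -1.61 M [ 1.47 -0.28  0.12] g 0.317
t 12.175 TCPh x 0.0001 y 0.0036 z 0.0520 yaw 83.61 tilt [0.0019 0.0029] F hx 1.50 hy 7.24 z -1.78 M [ 1.41 -0.32  0.04] g 0.317
```

Emit:
{"api": "arm_command", "payload": {
  "commands": [0, 0, 0, 0.001, -0.003, 0.002, 1, 0.001, 0, 0, 0.001, -0.003, 0.002, 1, 0.002, 0, 0, 0.001, -0.003, 0.002, 1, 0.003, 0, 0, 0.001, -0.003, 0.002, 1, 0.003, 0, 0, 0.001, -0.003, 0.002, 1]
}}

```text
time_s: 12.8
ee_pos: [0.5587, 0.1642, 0.052]
tool_rot: [0.0, 0.746, 0.666, 0.0]
force: [1.1, 3.0, -2.0]
grip_width: 0.321
```

Run:
```python
from h import *
st();toh(0,.0078,.0516)
for i in range(3): c=grab('wrist'); st()
```

```text
t 12.8 TCPh x 0.0000 y 0.0066 z 0.0520 yaw 83.50 tilt [0.0006 0.0001] F hx 0.73 hy 3.12 z -2.02 M [ 0.83 -0.18  0.13] g 0.321
cmd [ 0.0012 -0.      0.0004] [ 0.0005 -0.0002  0.0011]
t 12.85 TCPh x 0.0000 y 0.0067 z 0.0520 yaw 83.50 tilt [0.0006 0.0002] F hx 1.45 hy 3.30 z -1.88 M [ 0.81 -0.18  0.16] g 0.324
t 12.9 TCPh x 0.0001 y 0.0066 z 0.0520 yaw 83.50 tilt [0.0006 0.0001] F hx 0.19 hy 4.55 z -1.53 M [ 0.79 -0.21  0.15] g 0.318
t 12.95 TCPh x 0.0001 y 0.0066 z 0.0520 yaw 83.50 tilt [0.0006 0.0002] F hx 0.56 hy 3.67 z -1.72 M [ 0.84 -0.17  0.11] g 0.318
```

Emit:
{"api": "arm_command", "payload": {
  "commands": [0.0007, 0, 0, 0, 0, 0.001, 1, 0.0015, 0, 0, 0, 0, 0.001, 1, 0.0015, 0, 0, 0, 0, 0.001, 1]
}}

```text
time_s: 13.32
ee_pos: [0.5587, 0.1644, 0.0519]
tool_rot: [0.0, 0.747, 0.665, -0.0]
force: [-1.6, -2.6, 0.7]
grip_width: 0.323
```

Run:
```python
from h import *
st()
for i in range(3): c=grab('wrist','w8.png'); st()
s=cv2.convertScaleAbs(c['pixels'][60:300,240:400],alpha=1.6);s=cv2.resize(s,(400,600),interpolation=cv2.INTER_CUBIC)
t=grab('scene','s8.png')['pixels'][180:300,320:480];t=cv2.resize(cv2.convertScaleAbs(t,alpha=1.5),(400,300),interpolation=cv2.INTER_CUBIC)
cv2.imwrite('pics/z8.png',np.hstack([s,np.vstack([t,t*0])]))
```

```text
t 13.325 TCPh x -0.0000 y 0.0069 z 0.0519 yaw 83.38 tilt [-0.0002 -0.0011] F hx -1.27 hy -2.73 z 0.66 M [-0.38  0.33  0.27] g 0.323
t 13.375 TCPh x 0.0000 y 0.0069 z 0.0519 yaw 83.38 tilt [-0.0001 -0.001 ] F hx -1.78 hy -4.20 z 0.61 M [-0.5   0.39  0.22] g 0.321
t 13.425 TCPh x 0.0000 y 0.0069 z 0.0519 yaw 83.38 tilt [-0.0001 -0.001 ] F hx -1.62 hy -4.46 z 0.68 M [-0.58  0.37  0.22] g 0.320
t 13.475 TCPh x 0.0000 y 0.0069 z 0.0519 yaw 83.38 tilt [-0.0001 -0.001 ] F hx -2.74 hy -6.28 z 1.40 M [-0.68  0.48  0.26] g 0.314
```

View pics/z8.png

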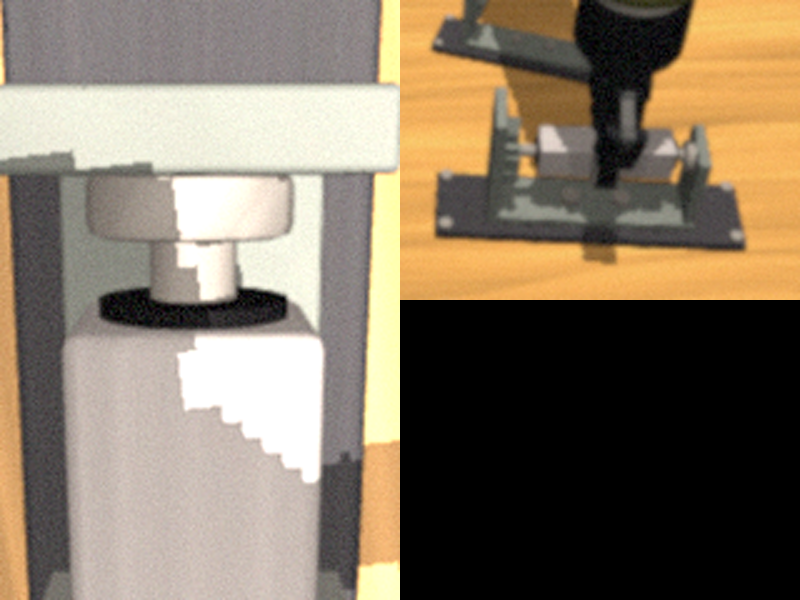

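Emit:
{"api": "arm_command", "payload": {
  "commands": [-0.0003, 0, 0, 0, 0, 0, 1, -0.0003, 0, 0, 0, 0, 0, 1]
}}

```text
time_s: 13.78
ee_pos: [0.5587, 0.1644, 0.0519]
tool_rot: [0.0, 0.747, 0.665, -0.0]
force: [-1.2, -1.7, 0.6]
grip_width: 0.317
```

Emit:
{"api": "arm_command", "payload": {
  "commands": [0, 0, 0, 0, 0, 0, -1, 0, 0, 0, 0, 0, 0, -1, 0, 0, 0, 0, 0, 0, -1, 0, 0, 0, 0, 0, 0, -1, 0, 0, 0, 0, 0, 0, -1]
}}

```text
time_s: 14.4
ee_pos: [0.5588, 0.1644, 0.052]
tool_rot: [0.0, 0.747, 0.665, -0.0]
force: [0.9, 0.7, 0.6]
grip_width: 1.004
```

Run:
```python
from h import *
st();c=grab('wrist','w9.png')
s=cv2.convertScaleAbs(c['pixels'],alpha=1.6)
t=grab('scene','s9.png')['pixels'][180:300,320:480];t=cv2.resize(cv2.convertScaleAbs(t,alpha=1.5),(400,300),interpolation=cv2.INTER_CUBIC)
cv2.imwrite('pics/z9.png',np.hstack([cv2.resize(s,(400,300)),t]))
```

```text
t 14.4 TCPh x 0.0001 y 0.0069 z 0.0520 yaw 83.39 tilt [ 0.0002 -0.0007] F hx 0.79 hy 0.78 z 0.62 M [0.01 0.04 0.05] g 1.004
```

View pics/z9.png

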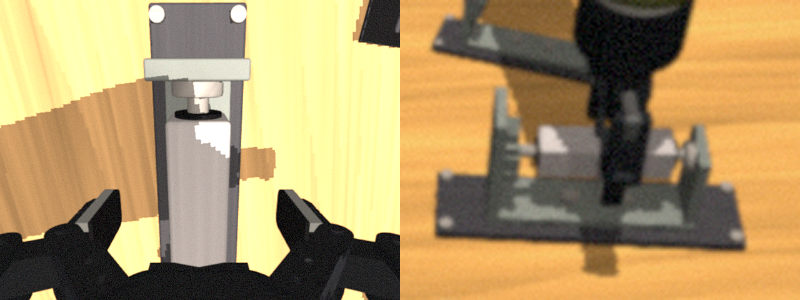

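The spindle sits level in the yoke and the fingers are clear on both sides. Retreating straight up.

Emit:
{"api": "arm_command", "payload": {
  "commands": [0, 0, -0.03, 0, 0, 0, -1, 0, 0, -0.08, 0, 0, 0, -1, 0, 0, -0.13, 0, 0, 0, -1, 0, 0, -0.17, 0, 0, 0, -1, 0, 0, -0.2, 0, 0, 0, -1]
}}

```text
time_s: 15.12
ee_pos: [0.559, 0.1646, 0.2542]
tool_rot: [0.001, 0.747, 0.665, 0.001]
force: [-0.1, 0.7, 0.9]
grip_width: 1.002
```

Emit:
{"api": "arm_command", "payload": {
  "commands": [0, 0, 0, 0, 0, 0, -1, 0, 0, 0, 0, 0, 0, -1]
}}

```text
time_s: 15.38
ee_pos: [0.5588, 0.1644, 0.2535]
tool_rot: [0.0, 0.747, 0.665, 0.001]
force: [0.3, 0.8, -1.2]
grip_width: 0.999
```

Run:
```python
from h import *
st();c=grab('wrist','w10.png')
s=cv2.convertScaleAbs(c['pixels'][30:350,230:410],alpha=1.6);s=cv2.resize(s,(338,600),interpolation=cv2.INTER_CUBIC)
t=grab('scene','s10.png')['pixels'][180:300,320:480];t=cv2.resize(cv2.convertScaleAbs(t,alpha=1.5),(400,300),interpolation=cv2.INTER_CUBIC)
cv2.imwrite('pics/z10.png',np.hstack([s,np.vstack([t,t*0])]))
```

```text
t 15.375 TCPh x 0.0001 y 0.0069 z 0.2535 yaw 83.38 tilt [0.0013 0.    ] F hx 0.21 hy 0.78 z -1.18 M [ 0.03 -0.03 -0.07] g 0.999
```

Run:
```python
from h import *
c=load('w10.png');im=c['pixels']
# expected bar top-face corners in wrist image at z=.084, mid y=.006
for x,y,z in[(-.014,.056,.084),(.014,.056,.084),(-.014,-.044,.084),(.014,-.044,.084),(0,.065,.070)]:
    q=proj(c,np.r_[H+x*HX+y*HY,z]);print((x,y),q.round(1))
hsv=cv2.cvtColor(im,cv2.COLOR_BGR2HSV);g=cv2.cvtColor(im,cv2.COLOR_BGR2GRAY)
for y in(-.03,.01,.045):
    v=int(proj(c,np.r_[H+y*HY,.084])[1]);row=g[v-2:v+3,280:360].mean(0).astype(int);print(v,row[::2])
u=int(proj(c,np.r_[H,.084])[0]);print(u,g[90:330:3,u-3:u+4].mean(1).astype(int))
a,b=load('s8.png')['pixels'],load('s10.png')['pixels']
for n,(x0,x1) in{'plunger side':(362,385),'pin side':(585//1-0,586)}.items():
    pass
# template match of the two bar-end patches, scene view before release vs now
for n,(x,y,w,h) in{'plunger':(362,228,24,22),'pin':(584//1,0,0,0)}.items():
    if w:
        r=cv2.matchTemplate(b[y-6:y+h+6,x-6:x+w+6],a[y:y+h,x:x+w],cv2.TM_CCOEFF_NORMED);print(n,cv2.minMaxLoc(r)[1::2])
x,y,w,h=585-0,0,0,0
x,y,w,h=582//1,0,0,0
for n,(x,y,w,h) in{'pin':(580-0-140+0,0,0,0),'pinend':(580-150,228,22,24)}.items():
    if w:
        r=cv2.matchTemplate(b[y-6:y+h+6,x-6:x+w+6],a[y:y+h,x:x+w],cv2.TM_CCOEFF_NORMED);print(n,cv2.minMaxLoc(r)[1::2])
t1=load('top1.png')['pixels'];t2=grab('top')['pixels']
for n,(x,y,w,h) in{'jar':(283,145,28,38),'tin':(160,122,60,66),'tin2':(158,28,116,82),'spanner':(394,146,84,24)}.items():
    r=cv2.matchTemplate(t2[max(0,y-8):y+h+8,x-8:x+w+8],t1[y:y+h,x:x+w],cv2.TM_CCOEFF_NORMED);m=cv2.minMaxLoc(r);print(n,m[1],m[3])
```

```text
(-0.014, 0.056) [297.9 152.8]
(0.014, 0.056) [335.8 152.8]
(-0.014, -0.044) [299.7 280.4]
(0.014, -0.044) [334.6 280.4]
(0, 0.065) [316.8 139.8]
263 [153 145 122  59  64  62  62  72 131 128 126 178 181 184 185 183 181 184
 184 188 186 179 180 183 185 181 182 154 121 130  89  64  62  65  59 142
 151 157 160 160]
214 [ 96  90  43  38  36  33  35  66  72  71  87 102 101 103 105 102 101 102
 105 103 100 102 104 104 106 101 102  94 120 132 105  67  63  67  65  90
 160 162 167 166]
167 [ 88  65  33  37  34  37  43  72  70  69 132 164 176 184 184 182 182 181
 184 184 182 183 184 187 187 183 185 166 129 130 120  65  69  67  67  62
 155 169 162 158]
317 [ 71  69  70  69  70  72  71  70  71  79 129 128 127 117 150 151 145 131
 140 141  56  85 180 184 185 185 183 182 185 186 184 185 184 161 100 102
 102 103 102 104 103 104 105 104 104 105 104 103 148 151 162 187 186 187
 188 187 186 186 186 185 184 184 184 145 125 133 134 132 134 132 133 118
  49  50  50  51  52  51  51 104]
plunger (0.8897204995155334, (6, 6))
pinend (0.9768778085708618, (6, 6))
jar 0.9980834722518921 (8, 8)
tin 0.5814826488494873 (8, 8)
tin2 0.9954949617385864 (8, 8)
spanner 0.9966976046562195 (8, 8)
```

Run:
```python
from h import *
a,b=load('scene1.png')['pixels'],load('s10.png')['pixels']
for n,(x,y,w,h) in{'tin':(448,300,72,84),'jar':(315,298,46,60),'tin dark rim':(450,350,70,32)}.items():
    r=cv2.matchTemplate(b[y-8:y+h+8,x-8:x+w+8],a[y:y+h,x:x+w],cv2.TM_CCOEFF_NORMED);m=cv2.minMaxLoc(r);print(n,m[1],m[3])
print(arm.close_job())
```

```text
tin 0.9950022101402283 (8, 8)
jar 0.9943521022796631 (8, 8)
tin dark rim 0.9929011464118958 (8, 8)
the job is handed in; nothing more can be done
None
```

The spindle is in the yoke and released, with its pin home in the cup, and the job is handed in at about 15.5 s of the 54 s allowed. No verdict is reported.

**What I did:** I took the spindle off the rest and saw the yoke's offset as about +6 mm. I pressed the plunger roughly 13 mm in against the tall cheek, reading 10–11 N. I then lowered the spindle to light contact with the slot floor. I eased it back until the pin stopped in the cup and the force along its axis changed sign, then took off most of the remaining push (about 2 N left), opened the fingers and lifted straight up.

**Last checks:**
- **Spindle:** The last wrist picture puts the bar within about 1 mm of the expected seated place and centred between the cheeks. The scene view showed no shift at either bar end after release. I did not measure its height on its own; I judged it level by eye, from the scene view taken just after release.
- **Robot:** The arm is clear, about 0.2 m above where it let go, with only sensor noise on the force reading.
- **Bystanders:** Jar and spanner have not moved in the top view. The tin's match there was poor (0.58, no shift; probably the arm or its shadow in view), but in the scene camera it matched at 0.995 with no shift.
- **Not done:** The final enlarged picture could not be viewed because the 12-picture limit was reached, so the last check was by numbers only.
- **Disagreement:** At full press, position put the plunger 14.4 mm in, force about 12.3 mm and the image about 13 mm. All three are inside the 12–15 mm window.

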